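# Set a bench saw's rip fence to the tape mark with its knurled wheel

## Task

Set the little table saw's rip fence for the next strip: with a fingertip on top of its knurled brass wheel, roll the wheel towards the blade, stroke by stroke, until the fence's black pointer stands over the red tape mark on the front rail, then take the finger clear. Move the fence by its wheel only, with a light touch: do not squeeze or lean hard on the wheel, push the fence itself or touch the blade, and leave the other things where they are.

Things in the scene. Friction and masses are not known exactly. Their poses are not given: they have to be found in the camera images.
- saw: bench table saw fixed to the bench, switched off: green housing, aluminium table 260 mm (its x) x 340 mm (its y), top 110 mm above the bench. Origin on the bench under the table's centre; x points from the operator's (robot's) side to the rear, y left along the front rail. The rail, 28 mm deep with a white scale, lies at x = -144 mm, top 106 mm up. Place and yaw differ every time
- saw_blade: saw blade and riving knife: thin upright steel plates in the saw's x-z plane at saw y = 0, standing 14 mm out of the table; origin on the table top at the blade's middle
- rip_fence: rip fence, right of the blade: aluminium bar 256 x 24 x 22 mm along the saw's x on the table, black head 64 mm wide (y) in front, over the rail. The head walls the wheel in: plates close to both its faces, tops 125 mm above the bench; side walls 26 to 32 mm either side of its centre, tops 122 mm. Slides only along the saw's y. Origin at bench level under its blade-side face
- adjuster_wheel: knurled brass wheel with one white groove, 44 mm across, 16 mm wide, upright in the fence's head with its top 11 mm out; level axis along the saw's x. Origin at its centre, 114 mm up; its frame turns with it. It drives the fence, 7 mm per radian. Stays where left (friction 0.05 N m), does not sink; rim grips well (friction about 1) and gives a little. A press of 3 to 10 N rolls it
- wheel_top (a point): top of the wheel's rim, above its centre, 136 mm above the bench; travels with the fence, does not turn; axes as the saw's. A fingertip rubbed over it towards the blade (saw +y) rolls the fence towards the blade, the other way moves it back; without slip the fence moves 0.24 of the fingertip's path
- index (a point): the fence's pointer: a black needle 1.6 mm wide along the saw's x, just above the rail, 10 mm on the blade side of the fence's face; this point is the needle's middle over the rail's centre line; axes as the saw's
- mark (a point): red tape mark across the front rail, 6 mm wide along the saw's y, between the pointer and the blade; this point is the middle of the tape on the rail's top; axes as the saw's. 12 to 40 mm ahead of the pointer at the start
- carriage (a joint): travel of the fence along the rail in m, 0 at its far (right) end, growing towards the blade, up to 0.060
- push_stick: orange plastic push stick, 205 x 12 mm, 55 mm high at its raised handle, loose on the saw's table, left of the blade; origin at the middle of its underside
- ebony_strip: dark wood strip, 190 x 30 x 10 mm, loose on the saw's table between the blade and the push stick; origin at the centre of its underside
- glue_bottle: amber glue bottle with a blue spout, 52 mm across, 129 mm tall, loose; origin at the centre of its underside
- try_square: try square lying flat: wooden stock 100 x 18 x 18 mm along its x, steel blade 150 mm long to its +y; origin under the stock's centre
- tape_roll: roll of buff masking tape lying flat, 84 mm across, 24 mm high; origin at the centre of its underside
- carton: small yellow carton, 85 x 60 x 50 mm; origin at the centre of its underside
- chisel: wood chisel lying flat, 210 mm long, 26 mm thick at its handle (-x end); origin on the bench under its middle
- wood_blank: reddish-brown wood blank, 110 x 45 x 30 mm; origin at the centre of its underside

How it is judged (in metres and radians):
On the way:
1. a fingertip rolls the wheel: it presses on the wheel while the fence moves towards the blade (contact force between the fingers and adjuster_wheel above 0.5 N and velocity of joint carriage above 0.001 m/s), for 0.1 s.
At the end, for the whole second after the job is handed in: the middle of the fence's pointer stands within 3 mm of the middle of the red tape mark (that is, on the 6 mm wide tape), and the fence is at rest (y of index in the frame of mark between -0.003 and 0.003 m and velocity of joint carriage between -0.002 and 0.002 m/s); the robot touches nothing.
It fails at once if the fence itself (bar or head) is pushed: more than 5 N from the robot (contact force between any of the fingers, the arm and rip_fence above 5 N).
It fails at once if the wheel is squeezed or leaned on: more than 35 N (contact force between the fingers and adjuster_wheel above 35 N).
It fails at once if the blade or riving knife is touched (contact force between any of the fingers, the arm and saw_blade above 1 N).
It fails at once if another thing is lifted or shifted more than 15 mm (distance of any of push_stick, ebony_strip, glue_bottle, try_square, tape_roll, carton, chisel, wood_blank from where it was at the start of the episode above 0.015 m).
It also fails if it takes over 58 s, if anything falls off the work surface, if the arm or the gripper's body presses on something with over 40 N, if the wrist force passes 120 N, or if a joint passes its speed limit or range.

## Robot

A 6-joint arm with a two-finger parallel gripper is mounted at the origin on the work surface. World frame = base frame: x ahead of the robot, y to its left, z up, the work surface at z = 0. Lengths are in mm, angles in rad, forces in N, time in s.
With the tool pointing down it reaches from about 350 to 875 mm from the base axis. Payload 4.2 kg.
Tool frame: the origin (TCP) lies midway between the tips of the shut fingers; the grasp point (between the pads) lies 19 mm behind it; z points along the fingers, y is the line along which they close (so a half turn about z gives the same grasp; the last joint's range is limited). The gripper opens to 85 mm and grips with 20 to 120 N. Pads are 22 mm wide; open, the fingers measure 114 mm over their backs; the gripper's body (76 mm by 85 mm) begins 54 mm behind the grasp point. The pads swing forward as they close: fully open they stand 13 mm farther back than shut.
Start: joints at [-1.013, 0.385, 0.008, 0, -1.194, -0.259], TCP at [183.999, -597.28, 202.612] pointing down, gripper open.
Joint ranges: [-3.14, 3.14], [-1.21, 2.06], [-1.07, 1.41], [-3.16, 2.05], [-2.99, -0.16], [-3.1, 3.1]. Speed limits (rad/s): [2.79, 2.79, 3.14, 3.14, 3.14, 3.14].

## Interface

Orientations are given as a unit quaternion [x, y, z, w].
In Python, from bench import arm gives the robot as it stands.
- The arm moves only by the tool send_rows, never from a script. Its argument "targets" is a list of rows, each an object of numbers: "gripper": the gripper command: -1 is fully open, 1 is shut, values between are in proportion; "x", "y", "z": the shift along the tool's x, y, z in cm; "ax", "ay", "az": the turn, a rotation vector about the tool's x, y, z in degrees. A call has 1 to 5 rows; each row shifts and turns the commanded pose from where the row before left it, along the tool's axes as they then stand; what a row does not reach is not made up. A row lasts 1/12 s, in which the tool goes at most 41.7 mm and 7.16 degrees, less where a joint would pass 70% of its speed; a pose out of reach is approached as far as the arm can. A call is refused whole if a number of a shift passes 4.17 or a number of a turn 7.16, either way. A call with a gripper value outside its range is refused whole. The fingers move at their own pace and stop on an object; the grip force is fixed at half the most. Time passes only in rows, so rows that do not move let the fingers close. It gives the time, the measured TCP pose, the force, the opening and the grip force at its end, in the units of the state.
- arm.read_state(): the state, without advancing time (a new reading comes with each control period).
- arm.get_image(name): name is "scene" or "top"; returns (picture, depth): 420x560x3 uint8, red, green, blue; 420x560 float32, mm along the optical axis (not along the pixel's ray), 0 where there is no reading.
- arm.camera_model(name): a dict with "fx", "fy", "cx", "cy" (pixels), "cam_to_world" (4x4, takes a point from camera to world coordinates). Camera axes: x right, y down, z forward; pixel columns grow to the right and rows downward; lengths in mm; the calibration is good to about 2 mm. A picture is of the moment at which its call begins. camera_model takes no time and is no camera call.
- arm.job_done(): hands the job in; it is judged then, once.
Trained networks look in the newest picture that a camera, given by its name, has taken for a name from the list of things; names that differ only in an ending like _2 or _b are one class to them, and where a whole thing is asked for, a point or a joint stands for the part that bears it (a point fixed in the world has none). Each returns a list of dicts, best first, with "score" (0 to 1); they miss things now and then, are a little off and sometimes report something else, mostly with a low value. They report only what shows in the picture. A call takes as long as a camera call.
- arm.boxes_of(camera, thing): "rect" ([left, top, width, height] in pixels, round what is visible of it).
The state is a dict: "clock": time; "joints": joint angles; "joint_vel": joint speeds; "joint_efforts": joint torques, N m; "position": TCP position; "ee_rot": TCP orientation; "contact_force": force on the tool from outside, world axes, zero at the start; "wrist_torque": the same for the moment, N m; "gripper_width": finger opening in mm; "grasp_force": force on a finger pad.
Only numpy, scipy, OpenCV 4.12 (cv2) and the standard library are available. Lean on these libraries where they do the work, as an engineer would, in place of code of your own. Each camera call takes 0.05 s, during which the arm holds its last target. There are 200 camera calls.

## Working session

There is one attempt and no reset: what is moved stays moved. The work goes in short steps, Python scripts to look and compute and a tool call to move; the robot and the scene stay as the last step left them, time stands still between calls to the robot, and variables do not carry over. Pictures are saved under pics/ and viewed, at most 10 in all, crops included, and the job is handed in when it is done.

Besides the shell and the picture viewer there is one more tool, called after "Call:" as name(argument=value, ...) on one line, values as JSON. send_rows: Moves the arm, as the interface text tells. Its arguments: {"type":"object","properties":{"targets":{"type":"array"}},"required":["targets"]}

```bash
mkdir -p pics; cat > h.py <<'E'
from bench import arm
import numpy as np, cv2
from scipy.spatial.transform import Rotation as R
def pts(cam,d):
    m=arm.camera_model(cam);v,u=np.mgrid[:d.shape[0],:d.shape[1]]
    P=np.stack([(u-m['cx'])/m['fx']*d,(v-m['cy'])/m['fy']*d,d],-1)
    T=np.array(m['cam_to_world']);return P@T[:3,:3].T+T[:3,3]
def save(n,im,s=1): cv2.imwrite('pics/'+n,cv2.resize(im[...,::-1],None,fx=s,fy=s,interpolation=cv2.INTER_CUBIC))
E
python3 - <<'E'
from h import *
for c in('top','scene'):
    im,d=arm.get_image(c);save(c+'0.png',im,1.4);np.savez(c+'0',im=im,d=d)
    print(c,arm.camera_model(c))
    for t in('saw','rip_fence','adjuster_wheel','mark','index','saw_blade'):print(t,arm.boxes_of(c,t)[:2])
s=arm.read_state();print(s['clock'],s['position'],s['ee_rot'])
E
```

```text
top {'fx': 510.2453167975812, 'fy': 510.2453167975812, 'cx': 278.6059618301768, 'cy': 200.47678005977102, 'cam_to_world': array([[ 2.94030723e-03, -9.96080907e-01,  8.83978528e-02,
         3.74547211e+02],
       [-9.99990823e-01, -3.20422830e-03, -2.84385171e-03,
         1.75808436e+01],
       [ 3.11595329e-03, -8.83886798e-02, -9.96081188e-01,
         1.48961587e+03],
       [ 0.00000000e+00,  0.00000000e+00,  0.00000000e+00,
         1.00000000e+00]])}
saw [{'rect': [207.3, 100.9, 143.7, 121.7], 'score': 0.77}]
rip_fence [{'rect': [299.5, 99.9, 26.5, 122.6], 'score': 0.65}]
adjuster_wheel [{'rect': [303.3, 100.7, 26.1, 121.1], 'score': 0.32}]
mark []
index [{'rect': [304.5, 100.1, 24.3, 122.2], 'score': 0.85}]
saw_blade []
scene {'fx': 443.47293933518614, 'fy': 443.47293933518614, 'cx': 287.0721472043178, 'cy': 205.0353604548935, 'cam_to_world': array([[-2.72929464e-01,  6.91556080e-01, -6.68774772e-01,
         1.24347101e+03],
       [ 9.61988677e-01,  2.02936799e-01, -1.82741458e-01,
         2.26030047e+02],
       [ 9.34304496e-03, -6.93229287e-01, -7.20656550e-01,
         9.42524185e+02],
       [ 0.00000000e+00,  0.00000000e+00,  0.00000000e+00,
         1.00000000e+00]])}
saw [{'rect': [103.9, 206.9, 23.9, 38.7], 'score': 0.72}, {'rect': [182.5, 187.2, 178.4, 145.7], 'score': 0.58}]
rip_fence [{'rect': [212.6, 185.0, 49.9, 106.5], 'score': 0.66}]
adjuster_wheel [{'rect': [242.2, 185.3, 18.3, 10.9], 'score': 0.53}, {'rect': [210.8, 185.4, 55.8, 108.4], 'score': 0.38}]
mark [{'rect': [210.6, 185.9, 53.7, 103.9], 'score': 0.56}]
index []
saw_blade [{'rect': [260.9, 251.5, 10.1, 19.9], 'score': 0.59}, {'rect': [210.8, 183.9, 56.5, 106.3], 'score': 0.42}]
0.7 [ 183.98969788 -597.26792593  202.6371439 ] [-1.48806313e-01  9.88866361e-01 -1.18150377e-05  3.37426675e-05]
```

View pics/top0.png

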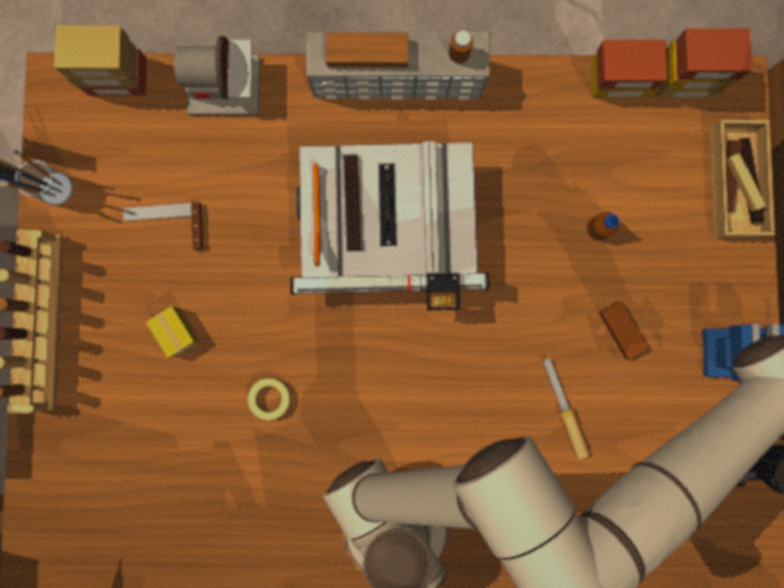

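View pics/scene0.png

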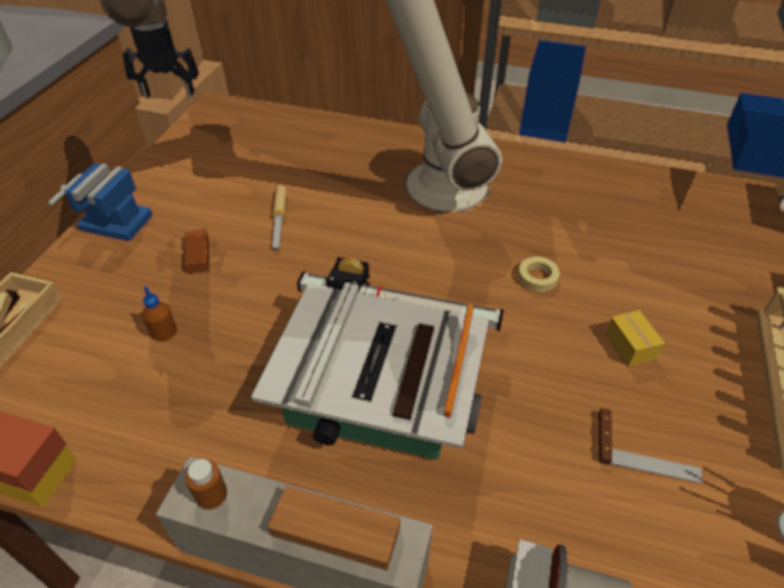

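The top view shows the saw with its front rail at row ~202 (native), the red mark at col ~292 and the head with the brass wheel at about (316,212). The scene view agrees with this. Next I measure the saw frame.

```bash
python3 - <<'E'
from h import *
z=np.load('top0.npz');im,d=z['im'],z['d'];P=pts('top',d)
roi=np.zeros(d.shape,bool);roi[95:230,200:360]=1
Z=P[...,2];hsv=cv2.cvtColor(im,cv2.COLOR_RGB2HSV)
t=roi&(abs(Z-110)<5)&(hsv[...,1]<60)
t=cv2.morphologyEx(t.astype(np.uint8),cv2.MORPH_OPEN,np.ones((3,3)))>0
print('z',np.median(Z[t]))
r=cv2.minAreaRect(P[t][:,:2].astype(np.float32));print(r)
red=roi&(hsv[...,1]>110)&((hsv[...,0]<8)|(hsv[...,0]>172))&(Z>95)
red[:190]=0;v,u=np.nonzero(red);print('red',list(zip(v,u)),P[red].mean(0))
g=roi&(hsv[...,1]>100)&(abs(hsv[...,0].astype(int)-23)<10)&(Z>112);g[:195]=0
v,u=np.nonzero(g);print('gold',len(v),v.mean(),u.mean(),P[g].mean(0),P[g].min(0),P[g].max(0))
hd=roi&(Z>114)&(Z<142);hd[:196]=0;q=P[hd];print('head',q.min(0),q.max(0))
# rail edges / fence lines
for row in (130,150,170,190): print(row,[f"{c}:{Z[row,c]:.0f}" for c in range(294,326,2)])
save('crop0.png',im[185:230,200:360],5)
# groove lines: slope of dark/rail: white rail pixels
w=roi&(abs(Z-106)<6)&(hsv[...,2]>150)&(hsv[...,1]<50);w[:198]=0
q=P[w][:,:2];print('rail',len(q),cv2.fitLine(q.astype(np.float32),cv2.DIST_HUBER,0,.01,.01).ravel())
E
```

```text
z 109.46972650405326
((625.3126220703125, 19.40936279296875), (282.6958312988281, 338.6029968261719), 1.1485874652862549)
red [(np.int64(197), np.int64(291)), (np.int64(197), np.int64(292)), (np.int64(198), np.int64(291)), (np.int64(198), np.int64(292)), (np.int64(199), np.int64(291)), (np.int64(199), np.int64(292)), (np.int64(200), np.int64(291)), (np.int64(200), np.int64(292)), (np.int64(201), np.int64(291)), (np.int64(201), np.int64(292)), (np.int64(202), np.int64(291)), (np.int64(202), np.int64(292)), (np.int64(203), np.int64(291)), (np.int64(203), np.int64(292)), (np.int64(204), np.int64(291)), (np.int64(204), np.int64(292)), (np.int64(204), np.int64(293)), (np.int64(205), np.int64(291)), (np.int64(205), np.int64(292)), (np.int64(205), np.int64(293)), (np.int64(206), np.int64(291)), (np.int64(206), np.int64(292)), (np.int64(206), np.int64(293)), (np.int64(207), np.int64(291)), (np.int64(207), np.int64(292)), (np.int64(208), np.int64(309)), (np.int64(208), np.int64(315)), (np.int64(209), np.int64(326)), (np.int64(220), np.int64(321)), (np.int64(220), np.int64(323))] [487.40116785
[... 375 characters left out ...]
310:129', '312:109', '314:110', '316:111', '318:108', '320:106', '322:107', '324:109']
150 ['294:112', '296:108', '298:107', '300:106', '302:104', '304:134', '306:133', '308:135', '310:131', '312:108', '314:108', '316:112', '318:110', '320:108', '322:111', '324:107']
170 ['294:112', '296:114', '298:118', '300:109', '302:105', '304:130', '306:132', '308:133', '310:135', '312:130', '314:116', '316:107', '318:104', '320:108', '322:109', '324:110']
190 ['294:105', '296:116', '298:109', '300:107', '302:110', '304:131', '306:133', '308:134', '310:132', '312:132', '314:105', '316:110', '318:105', '320:109', '322:109', '324:109']
rail 579 [ 1.5837083e-02 -9.9987459e-01  4.9626376e+02  5.3281094e+01]
```

View pics/crop0.png

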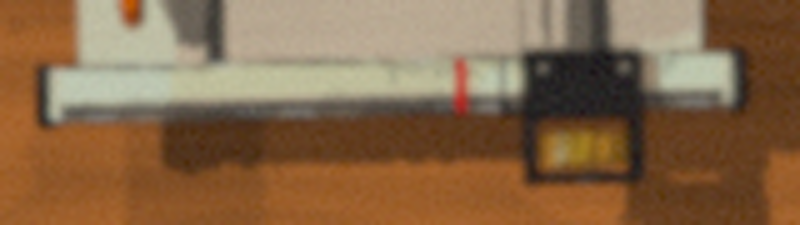

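The crop shows the red mark at native col ~292.2, the needle as a faint line at ~300.6, the head at cols 305–328.4 and the wheel window at rows ~208.5–218.5. I'll average frames to refine these.

```bash
python3 - <<'E'
from h import *
ims=[];ds=[]
for i in range(12):
    a,b=arm.get_image('top');ims.append(a.astype(float));b=b.astype(float);b[b==0]=np.nan;ds.append(b)
im=np.mean(ims,0);d=np.nanmedian(ds,0);np.savez('avg0',im=im,d=d)
P=pts('top',d);Z=P[...,2]
np.set_printoptions(linewidth=220)
print(np.arange(302,332));
for r in range(194,224):print(r,round(P[r,316,0]),Z[r,302:332].round().astype(int))
print('gray rail prof (R,G) cols 286-306')
for c in range(286,308): print(c,im[198:203,c].mean(0).round().astype(int),im[203:206,c].mean(0).round().astype(int))
save('crop1.png',im[192:224,285:335].clip(0,255).astype(np.uint8),14)
E
```

```text
[302 303 304 305 306 307 308 309 310 311 312 313 314 315 316 317 318 319 320 321 322 323 324 325 326 327 328 329 330 331]
194 515 [110 108 121 132 131 131 131 131 132 132 131 109 110 109 109 110 111 108 110 110 110 109 108 109 108 109 109 109 110 108]
195 511 [110 108 110 122 122 124 124 124 126 122 125 124 123 124 125 123 125 124 123 125 125 126 125 124 124 124 107 109 107 110]
196 508 [107 107 119 125 123 125 124 126 125 125 127 124 125 124 125 126 125 125 125 123 123 123 126 126 124 126 106 105 104 106]
197 505 [106 104 119 123 124 124 122 124 125 125 124 123 123 124 124 125 124 125 124 126 125 126 125 125 125 124 104 106 105 104]
198 503 [104 104 115 126 124 124 126 124 125 125 123 123 123 123 124 125 124 125 125 125 125 125 124 124 124 124 103 106 104 103]
199 500 [106 107 115 124 124 126 124 124 125 123 124 126 125 123 124 123 125 124 124 125 124 125 124 125 124 124 105 105 107 105]
200 497 [104 104 114 123 125 125 125 125 124 124 125 124 125 124 126 124 125 124 125 124 124 123 127 125 126 124 105 105 106 107]
201 495 [105 107 111 124 124 125 124 125 123 126 125 125 126 126 123
[... 2878 characters left out ...]
R,G) cols 286-306
286 [184 181 150] [129 122 105]
287 [179 177 146] [129 122 106]
288 [181 179 148] [131 124 107]
289 [182 178 147] [133 124 108]
290 [184 161 132] [149 111  96]
291 [188 111  90] [175  76  65]
292 [190  91  74] [179  60  50]
293 [188 136 112] [156  89  76]
294 [184 169 139] [134 112  97]
295 [185 183 153] [130 123 107]
296 [185 188 160] [134 130 115]
297 [186 191 166] [137 134 119]
298 [185 191 166] [137 134 118]
299 [174 179 155] [127 123 109]
300 [157 161 140] [110 107  95]
301 [172 176 153] [116 111  98]
302 [185 187 159] [125 118 104]
303 [171 170 142] [115 108  94]
304 [128 127 105] [86 80 69]
305 [76 75 63] [55 52 47]
306 [47 45 42] [40 38 37]
307 [52 49 46] [38 36 35]
```

View pics/crop1.png

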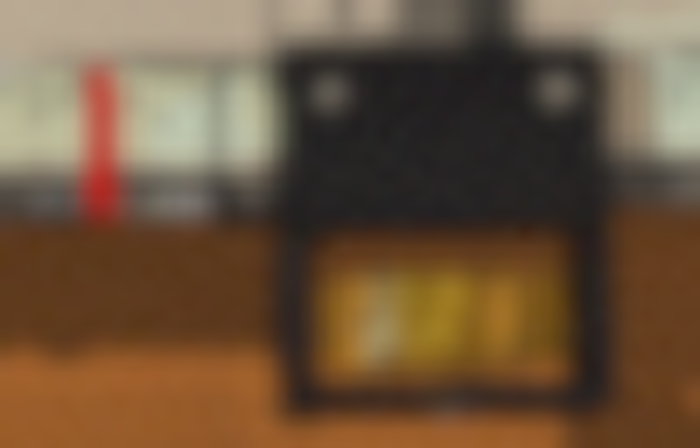

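The averaged crop shows the mark at col 292.0, the needle at 300.2, and the brass wheel at cols 308–324, rows 212–217, with its top at z≈136 as specified. I'll close the gripper and align it first.

```bash
python3 - <<'E'
from h import *
m=arm.camera_model('top');T=np.array(m['cam_to_world'])
def at(u,v,z):
    r=T[:3,:3]@np.array([(u-m['cx'])/m['fx'],(v-m['cy'])/m['fy'],1]);return T[:3,3]+r*(z-T[2,3])/r[2]
print('wheel',at(316.4,214.6,136),'mark',at(292,201.5,106),'needle',at(300.2,201.5,108),'headL/R',at(304.4,203,125),at(328.4,203,125))
z=np.load('avg0.npz');P=pts('top',z['d'])
q=P[212:218,308:325].reshape(-1,3);print(q.mean(0))
A=np.c_[q[:,1],q[:,1]**2,np.ones(len(q))];c=np.linalg.lstsq(A,q[:,2],rcond=None)[0];print('apex y',-c[0]/2/c[1])
E
```

```text
wheel [457.31945094 -86.8283608  136.        ] mark [494.65814379 -22.83722851 106.        ] needle [494.55609325 -45.070503   108.        ] headL/R [489.07421946 -55.57150393 125.        ] [ 489.28051339 -120.01193766  125.        ]
[457.92493805 -86.17442592 130.42542413]
apex y -88.63790976084658
```

Call:
send_rows(targets=[{"gripper": 1, "az": 5.4}, {"gripper": 1, "az": 5.4}, {"gripper": 1, "az": 5.3}])

```text
$.targets[0]: bad value
```

Call:
send_rows(targets=[{"gripper": 1.0, "x": 0, "y": 0, "z": 0, "ax": 0, "ay": 0, "az": 5.4}, {"gripper": 1.0, "x": 0, "y": 0, "z": 0, "ax": 0, "ay": 0, "az": 5.4}, {"gripper": 1.0, "x": 0, "y": 0, "z": 0, "ax": 0, "ay": 0, "az": 5.3}])

```text
clock: 1.55
position: [184.0, -597.3, 202.6]
ee_rot: [-0.007, 1.0, -0.0, 0.0]
contact_force: [0.1, -1.1, 0.2]
gripper_width: 51.9
grasp_force: 0.0
```

Call:
send_rows(targets=[{"gripper": 1, "x": -1.0, "y": 1.8, "z": 0, "ax": 0, "ay": 0, "az": 0}, {"gripper": 1, "x": -1.87, "y": 3.31, "z": 0, "ax": 0, "ay": 0, "az": 0}, {"gripper": 1, "x": -1.87, "y": 3.31, "z": 0, "ax": 0, "ay": 0, "az": 0}, {"gripper": 1, "x": -1.87, "y": 3.31, "z": 0, "ax": 0, "ay": 0, "az": 0}, {"gripper": 1, "x": -1.87, "y": 3.31, "z": 0, "ax": 0, "ay": 0, "az": 0}])

```text
clock: 1.97
position: [266.5, -444.0, 202.6]
ee_rot: [-0.009, 1.0, -0.0, 0.0]
contact_force: [1.0, -0.4, -0.2]
gripper_width: 0.1
grasp_force: 0.0
```

Call:
send_rows(targets=[{"gripper": 1, "x": -1.87, "y": 3.31, "z": 0, "ax": 0, "ay": 0, "az": 0}, {"gripper": 1, "x": -1.87, "y": 3.31, "z": 0, "ax": 0, "ay": 0, "az": 0}, {"gripper": 1, "x": -1.87, "y": 3.31, "z": 0, "ax": 0, "ay": 0, "az": 0}, {"gripper": 1, "x": -1.87, "y": 3.31, "z": 0, "ax": 0, "ay": 0, "az": 0}, {"gripper": 1, "x": -1.87, "y": 3.31, "z": 0, "ax": 0, "ay": 0, "az": 0}])

```text
clock: 2.38
position: [357.2, -276.6, 203.0]
ee_rot: [-0.009, 1.0, -0.0, 0.0]
contact_force: [0.9, -0.8, 0.2]
gripper_width: 0.1
grasp_force: 0.0
```

Call:
send_rows(targets=[{"gripper": 1, "x": -1.87, "y": 3.31, "z": 0, "ax": 0, "ay": 0, "az": 0}, {"gripper": 1, "x": -1.87, "y": 3.31, "z": 0, "ax": 0, "ay": 0, "az": 0}, {"gripper": 1, "x": -1.87, "y": 3.31, "z": 0, "ax": 0, "ay": 0, "az": 0}, {"gripper": 1, "x": -1.87, "y": 3.31, "z": 0, "ax": 0, "ay": 0, "az": 0}, {"gripper": 1, "x": 0, "y": 0, "z": 0, "ax": 0, "ay": 0, "az": 0}])

```text
clock: 2.8
position: [432.1, -140.4, 203.1]
ee_rot: [-0.012, 1.0, 0.0, 0.001]
contact_force: [0.1, 0.4, -0.8]
gripper_width: -0.5
grasp_force: 0.0
```

Call:
send_rows(targets=[{"gripper": 1, "x": -1.3, "y": 2.15, "z": 0, "ax": 0, "ay": 0, "az": 0}, {"gripper": 1, "x": -1.3, "y": 2.15, "z": 0, "ax": 0, "ay": 0, "az": 0}, {"gripper": 1, "x": 0, "y": 0, "z": 2.5, "ax": 0, "ay": 0, "az": 0}, {"gripper": 1, "x": 0, "y": 0, "z": 2.5, "ax": 0, "ay": 0, "az": 0}, {"gripper": 1, "x": 0, "y": 0, "z": 0.6, "ax": 0, "ay": 0, "az": 0}])

```text
clock: 3.22
position: [451.7, -100.7, 143.4]
ee_rot: [-0.009, 1.0, 0.0, -0.003]
contact_force: [-0.3, -0.0, -0.7]
gripper_width: -0.2
grasp_force: 0.0
```

```bash
python3 - <<'E'
from h import *
im,d=arm.get_image('scene');save('s1.png',im[130:240,190:320],6)
print(arm.read_state()['position'])
im,d=arm.get_image('top');hsv=im[198:206].mean(0);print([(c,hsv[c].round().astype(int).tolist()) for c in range(289,305)])
E
```

```text
[ 451.97826661 -101.12725368  143.83856962]
[(289, [188, 170, 135]), (290, [187, 169, 133]), (291, [188, 171, 135]), (292, [188, 170, 136]), (293, [187, 171, 136]), (294, [189, 172, 136]), (295, [189, 171, 136]), (296, [189, 173, 138]), (297, [188, 173, 137]), (298, [189, 174, 137]), (299, [189, 174, 138]), (300, [189, 174, 138]), (301, [189, 174, 138]), (302, [189, 175, 140]), (303, [190, 175, 141]), (304, [189, 175, 139])]
```

View pics/s1.png

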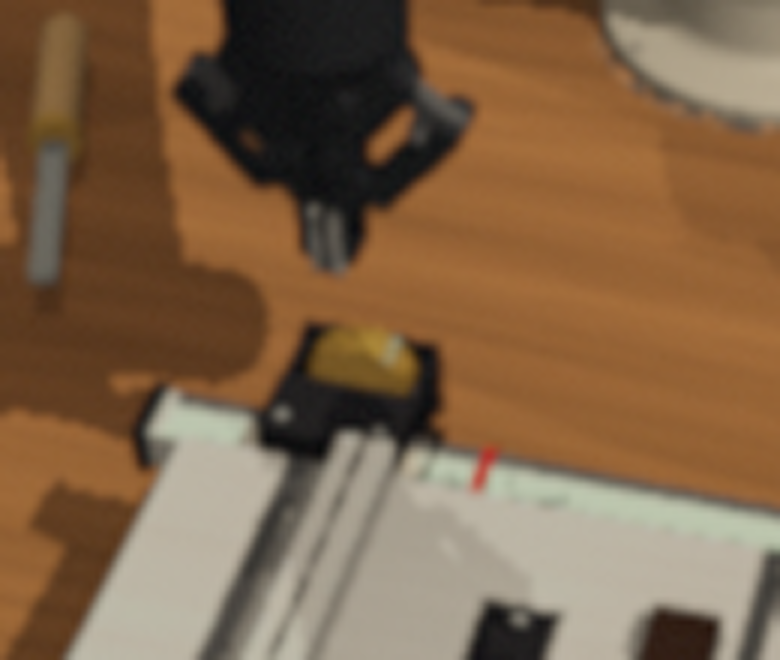

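```bash
python3 - <<'E'
from h import *
im,d=arm.get_image('scene');m=arm.camera_model('scene');T=np.linalg.inv(np.array(m['cam_to_world']))
def pr(p):
    q=T@np.r_[p,1];return ((np.array([m['fx']*q[0]/q[2]+m['cx'],m['fy']*q[1]/q[2]+m['cy']])-[190,130])*6).round(),q[2].round()
s=arm.read_state();print(s['position'],s['ee_rot'])
print('tcp',pr(s['position']),'wheel',pr([457.3,-87,136]),'mark',pr([494.6,-22.8,106]))
P=pts('scene',d)
for r,c in((173,245),(174,245),(170,245),(186,251),(188,251),(190,251)):print(r,c,P[r,c].round(1))
it,dt=arm.get_image('top');Q=pts('top',dt)
sel=(Q[...,2]<165)&(Q[...,2]>140)&(abs(Q[...,0]-450)<60)&(abs(Q[...,1]+90)<60);print(sel.sum(),Q[sel].mean(0) if sel.any() else 0)
E
```

```text
[ 454.51186425 -101.51712009  147.03414658] [-8.95429981e-03  9.99959842e-01 -3.56515092e-04 -8.47817088e-05]
tcp (array([337., 311.]), np.float64(1161.0)) wheel (array([367., 340.]), np.float64(1164.0)) mark (array([483., 477.]), np.float64(1149.0))
173 245 [462.1 -99.5 185.2]
174 245 [ 461.5 -100.   181.2]
170 245 [463.2 -98.4 196.7]
186 251 [453.7 -88.9 134.8]
188 251 [463.4 -85.4 137.4]
190 251 [465.8 -84.9 132.5]
0 0
```

```bash
python3 - <<'E'
from h import *
im,d=arm.get_image('scene');P=pts('scene',d)
for c in (243,246):
  for r in range(168,192):print(c,r,P[r,c].round(),im[r,c])
s=arm.read_state();print(s['position'],s['gripper_width'],s['joints'])
E
```

```text
243 168 [ 467. -102.  206.] [68 63 58]
243 169 [ 464. -103.  199.] [65 61 56]
243 170 [ 463. -104.  196.] [64 60 56]
243 171 [ 463. -104.  192.] [62 59 54]
243 172 [ 464. -104.  189.] [64 61 56]
243 173 [ 464. -104.  186.] [72 64 58]
243 174 [ 465. -104.  183.] [95 70 53]
243 175 [ 282. -182.    1.] [127  84  49]
243 176 [ 285. -181.   -1.] [146  96  51]
243 177 [ 288. -180.   -2.] [150  99  52]
243 178 [ 296. -177.    1.] [149  99  53]
243 179 [ 299. -176.   -0.] [144  94  50]
243 180 [ 304. -174.    0.] [144  94  51]
243 181 [ 309. -172.    1.] [147  97  52]
243 182 [ 315. -170.    3.] [146  95  52]
243 183 [ 317. -169.    0.] [120  77  43]
243 184 [ 442. -116.  124.] [70 46 32]
243 185 [ 445. -115.  123.] [53 40 23]
243 186 [ 444. -116.  118.] [82 60 27]
243 187 [ 446. -115.  117.] [105  76  30]
243 188 [ 459. -110.  126.] [111  81  32]
243 189 [ 465. -107.  130.] [111  81  34]
243 190 [ 465. -108.  126.] [113  84  37]
243 191 [ 467. -107.  123.] [113  83  35]
246 168 [461. -96. 202.] [64 61 56]
246 169 [461. -96. 199.] [69 65 60]
246 170 [461. -97. 195.] [71 68 62]
246 171 [466. 
[... 299 characters left out ...]
46 179 [ 297. -166.    1.] [147  96  52]
246 180 [ 301. -165.    1.] [144  94  51]
246 181 [ 305. -164.   -0.] [145  95  52]
246 182 [ 311. -161.    2.] [146  96  52]
246 183 [ 310. -162.   -3.] [134  88  46]
246 184 [ 317. -160.   -1.] [117  81  40]
246 185 [ 452. -104.  133.] [126  93  38]
246 186 [ 458. -101.  136.] [135 101  41]
246 187 [ 460. -101.  134.] [132  98  39]
246 188 [468. -98. 138.] [127  94  38]
246 189 [ 464. -100.  130.] [120  88  36]
246 190 [468. -98. 131.] [117  87  37]
246 191 [465. -99. 124.] [117  87  37]
[ 455.38930259 -101.42503068  148.09659049] -0.017924324587411118 [ 1.30894757e-01  1.65023327e-01 -4.50165638e-01  7.34648913e-04
 -9.52790046e-01 -1.68444914e+00]
```

```bash
python3 - <<'E'
from h import *
for i in range(3):
    im,d=arm.get_image('scene');s=arm.read_state();P=pts('scene',d)
    sel=(abs(P[...,0]-455)<40)&(abs(P[...,1]+100)<40)&(P[...,2]>145)&(P[...,2]<260)
    print(s['clock'],s['position'].round(1),s['contact_force'].round(1),P[sel][:,2].min().round(1),np.nonzero(sel)[0].max())
z=np.load('scene0.npz');P=pts('scene',z['d'])
sel=(abs(P[...,0]-184)<80)&(abs(P[...,1]+597)<80)&(P[...,2]>150)&(P[...,2]<400);q=P[sel]
print('start tips',np.sort(q[:,2])[:12].round(1),q[q[:,2]<q[:,2].min()+10].mean(0))
E
```

```text
3.5167 [ 455.4 -101.4  148.1] [0.  0.3 0.2] 179.0 175
3.5667 [ 455.2 -101.3  148. ] [-0.4 -0.5  1.4] 178.6 175
3.6167 [ 455.  -101.3  147.8] [-0.4 -0.2  0.8] 178.9 175
start tips [243.7 245.  246.9 247.  247.5 247.6 248.2 248.5 249.4 250.  250.5 251. ] [ 190.12914863 -607.98347678  249.98709875]
```

The scene image shows the fingertip bottom at crop (330,270), which is about z=178 by depth. The reported TCP is z=148, so the visible tip sits about 30 mm above it, and the start picture shows the same offset. I'll descend by feel, in small steps.

Call:
send_rows(targets=[{"gripper": 1, "x": -0.25, "y": 0.2, "z": 0.2, "ax": 0, "ay": 0, "az": 0}, {"gripper": 1, "x": 0, "y": 0.2, "z": 0.2, "ax": 0, "ay": 0, "az": 0}, {"gripper": 1, "x": 0, "y": 0, "z": 0.2, "ax": 0, "ay": 0, "az": 0}, {"gripper": 1, "x": 0, "y": 0, "z": 0.2, "ax": 0, "ay": 0, "az": 0}, {"gripper": 1, "x": 0, "y": 0, "z": 0.0, "ax": 0, "ay": 0, "az": 0}])

```text
clock: 4.03
position: [456.3, -97.0, 138.0]
ee_rot: [-0.009, 1.0, -0.0, -0.001]
contact_force: [-0.7, -0.0, 0.1]
gripper_width: -0.3
grasp_force: 0.0
```

Call:
send_rows(targets=[{"gripper": 1, "x": 0, "y": 0, "z": 0.2, "ax": 0, "ay": 0, "az": 0}, {"gripper": 1, "x": 0, "y": 0, "z": 0.1, "ax": 0, "ay": 0, "az": 0}, {"gripper": 1, "x": 0, "y": 0, "z": 0.0, "ax": 0, "ay": 0, "az": 0}])

```text
clock: 4.28
position: [456.5, -97.1, 135.3]
ee_rot: [-0.009, 1.0, -0.0, -0.0]
contact_force: [-0.5, -0.0, -0.3]
gripper_width: -0.4
grasp_force: 0.0
```

Call:
send_rows(targets=[{"gripper": 1, "x": 0, "y": 0, "z": 0.1, "ax": 0, "ay": 0, "az": 0}, {"gripper": 1, "x": 0, "y": 0, "z": 0.1, "ax": 0, "ay": 0, "az": 0}, {"gripper": 1, "x": 0, "y": 0, "z": 0.0, "ax": 0, "ay": 0, "az": 0}])

```text
clock: 4.53
position: [456.6, -97.1, 133.4]
ee_rot: [-0.009, 1.0, 0.0, -0.0]
contact_force: [-0.8, -0.4, -0.1]
gripper_width: -0.3
grasp_force: 0.0
```

```bash
python3 - <<'E'
from h import *
im,d=arm.get_image('scene');s=arm.read_state();P=pts('scene',d)
sel=(abs(P[...,0]-455)<40)&(abs(P[...,1]+100)<40)&(P[...,2]>145)&(P[...,2]<260)
print(s['clock'],s['position'].round(1),s['contact_force'].round(1),P[sel][:,2].min().round(1),np.nonzero(sel)[0].max())
for r in range(174,188):print(r,P[r,246].round(),im[r,246])
E
```

```text
4.5833 [456.6 -97.1 133.5] [-0.5 -0.7  0. ] 163.7 180
174 [466. -95. 186.] [88 84 77]
175 [464. -96. 181.] [85 82 75]
176 [467. -95. 180.] [83 79 72]
177 [467. -96. 177.] [81 79 72]
178 [469. -95. 176.] [82 77 71]
179 [465. -97. 168.] [95 77 63]
180 [ 302. -165.    1.] [123  83  53]
181 [ 305. -164.    0.] [142  93  50]
182 [ 310. -162.    1.] [146  96  51]
183 [ 316. -160.    3.] [134  88  47]
184 [ 319. -159.    1.] [117  81  39]
185 [ 451. -104.  132.] [126  93  39]
186 [ 457. -102.  135.] [134 100  41]
187 [ 458. -101.  132.] [132  98  40]
```

Call:
send_rows(targets=[{"gripper": 1, "x": 0, "y": 0, "z": 0.4, "ax": 0, "ay": 0, "az": 0}, {"gripper": 1, "x": 0, "y": 0, "z": 0.4, "ax": 0, "ay": 0, "az": 0}, {"gripper": 1, "x": 0, "y": 0, "z": 0.4, "ax": 0, "ay": 0, "az": 0}, {"gripper": 1, "x": 0, "y": 0, "z": 0.3, "ax": 0, "ay": 0, "az": 0}, {"gripper": 1, "x": 0, "y": 0, "z": 0.2, "ax": 0, "ay": 0, "az": 0}])

```text
clock: 5.0
position: [456.4, -97.1, 115.9]
ee_rot: [-0.009, 1.0, -0.0, -0.001]
contact_force: [0.3, 1.2, 0.4]
gripper_width: 0.0
grasp_force: 0.0
```

```bash
cat >> h.py <<'E'
def look(n=None):
    im,d=arm.get_image('scene');s=arm.read_state();P=pts('scene',d)
    print(s['clock'],s['position'].round(1),s['contact_force'].round(1))
    for r in range(176,188):print(r,[P[r,c].round().astype(int).tolist() for c in (244,247)],im[r,246])
    if n:save(n,im[160:220,220:300],8)
E
python3 -c "
from h import *
look('s2.png')"
```

```text
5.05 [456.2 -97.1 115.7] [-1.1 -0.3 -0.1]
176 [[465, -102, 177], [468, -92, 182]] [71 67 62]
177 [[467, -101, 175], [462, -95, 172]] [76 72 67]
178 [[469, -100, 174], [466, -93, 173]] [77 74 67]
179 [[468, -101, 169], [467, -93, 170]] [77 73 68]
180 [[469, -101, 167], [466, -94, 166]] [77 73 67]
181 [[467, -102, 162], [466, -94, 162]] [76 72 66]
182 [[466, -103, 157], [465, -95, 158]] [74 71 65]
183 [[468, -102, 155], [465, -95, 154]] [73 69 63]
184 [[467, -103, 151], [466, -95, 151]] [75 66 52]
185 [[448, -111, 128], [453, -100, 135]] [84 65 36]
186 [[453, -109, 129], [456, -99, 134]] [96 69 26]
187 [[459, -107, 131], [460, -98, 134]] [109  80  33]
```

View pics/s2.png

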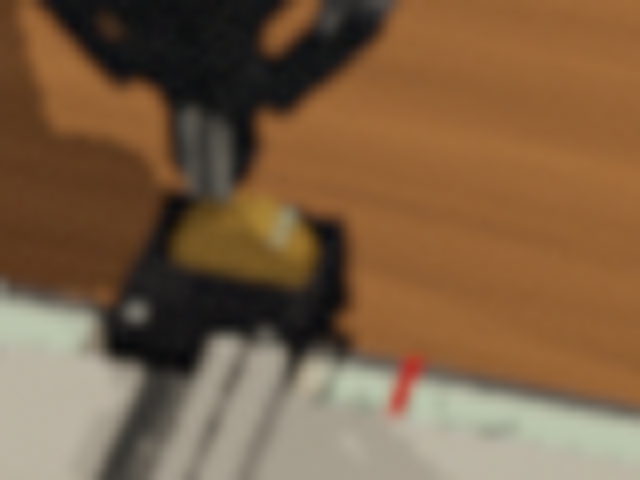

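The fingertip at crop (208,195) is now just above the wheel's right shoulder, at about z=149. I'll keep feeling down.

Call:
send_rows(targets=[{"gripper": 1, "x": 0, "y": 0, "z": 0.3, "ax": 0, "ay": 0, "az": 0}, {"gripper": 1, "x": 0, "y": 0, "z": 0.3, "ax": 0, "ay": 0, "az": 0}, {"gripper": 1, "x": 0, "y": 0, "z": 0.1, "ax": 0, "ay": 0, "az": 0}, {"gripper": 1, "x": 0, "y": 0, "z": 0.0, "ax": 0, "ay": 0, "az": 0}])

```text
clock: 5.38
position: [456.5, -97.1, 109.3]
ee_rot: [-0.009, 1.0, -0.0, -0.0]
contact_force: [-0.1, 0.6, -0.4]
gripper_width: 0.1
grasp_force: 0.0
```

Call:
send_rows(targets=[{"gripper": 1, "x": 0, "y": 0, "z": 0.1, "ax": 0, "ay": 0, "az": 0}, {"gripper": 1, "x": 0, "y": 0, "z": 0.1, "ax": 0, "ay": 0, "az": 0}, {"gripper": 1, "x": 0, "y": 0, "z": 0.0, "ax": 0, "ay": 0, "az": 0}])

```text
clock: 5.63
position: [456.7, -97.0, 107.5]
ee_rot: [-0.009, 1.0, 0.0, -0.0]
contact_force: [-0.3, -0.0, 0.1]
gripper_width: 0.1
grasp_force: 0.0
```

Call:
send_rows(targets=[{"gripper": 1, "x": 0, "y": 0, "z": 0.1, "ax": 0, "ay": 0, "az": 0}, {"gripper": 1, "x": 0, "y": 0, "z": 0.1, "ax": 0, "ay": 0, "az": 0}, {"gripper": 1, "x": 0, "y": 0, "z": 0.0, "ax": 0, "ay": 0, "az": 0}])

```text
clock: 5.88
position: [457.0, -97.3, 107.0]
ee_rot: [-0.009, 1.0, -0.0, 0.0]
contact_force: [-2.4, 0.4, 8.2]
gripper_width: -0.4
grasp_force: 4.1
```

Call:
send_rows(targets=[{"gripper": 1, "x": 0, "y": 0, "z": 0.1, "ax": 0, "ay": 0, "az": 0}, {"gripper": 1, "x": 0, "y": 0, "z": 0.0, "ax": 0, "ay": 0, "az": 0}])

```text
clock: 6.05
position: [457.0, -97.6, 106.8]
ee_rot: [-0.01, 1.0, -0.001, 0.0]
contact_force: [-4.4, 0.0, 13.2]
gripper_width: 0.3
grasp_force: 6.5
```

Call:
send_rows(targets=[{"gripper": 1, "x": 0, "y": 0, "z": 0.1, "ax": 0, "ay": 0, "az": 0}, {"gripper": 1, "x": 0, "y": 0, "z": 0.0, "ax": 0, "ay": 0, "az": 0}])

```text
clock: 6.22
position: [457.1, -97.9, 106.6]
ee_rot: [-0.01, 1.0, -0.001, 0.0]
contact_force: [-6.5, -1.3, 17.5]
gripper_width: -0.0
grasp_force: 8.9
```

Call:
send_rows(targets=[{"gripper": 1, "x": 0, "y": 0, "z": -0.2, "ax": 0, "ay": 0, "az": 0}, {"gripper": 1, "x": 0, "y": 0.2, "z": -0.03, "ax": 0, "ay": 0, "az": 0}, {"gripper": 1, "x": 0, "y": 0.2, "z": -0.03, "ax": 0, "ay": 0, "az": 0}, {"gripper": 1, "x": 0, "y": 0.2, "z": -0.02, "ax": 0, "ay": 0, "az": 0}])

```text
clock: 6.55
position: [457.1, -91.4, 107.2]
ee_rot: [-0.009, 1.0, -0.0, 0.001]
contact_force: [-0.6, -1.9, 5.3]
gripper_width: 0.2
grasp_force: 2.6
```

```bash
python3 -c "
from h import *
look('s3.png')"
```

```text
6.6 [457.1 -91.1 107.2] [-0.8 -0.7  6.8]
176 [[469, -100, 181], [464, -94, 178]] [46 43 40]
177 [[467, -101, 176], [464, -94, 175]] [66 64 58]
178 [[463, -103, 168], [467, -93, 174]] [75 71 65]
179 [[465, -102, 166], [467, -93, 170]] [73 69 64]
180 [[461, -104, 159], [469, -92, 169]] [76 72 66]
181 [[460, -105, 154], [468, -93, 164]] [77 72 66]
182 [[464, -104, 154], [469, -93, 162]] [75 71 65]
183 [[462, -104, 149], [466, -94, 155]] [76 72 66]
184 [[463, -104, 146], [466, -95, 152]] [78 74 68]
185 [[447, -111, 127], [466, -95, 148]] [82 78 70]
186 [[444, -113, 119], [470, -94, 148]] [82 73 62]
187 [[452, -110, 124], [468, -95, 143]] [89 71 49]
```

View pics/s3.png

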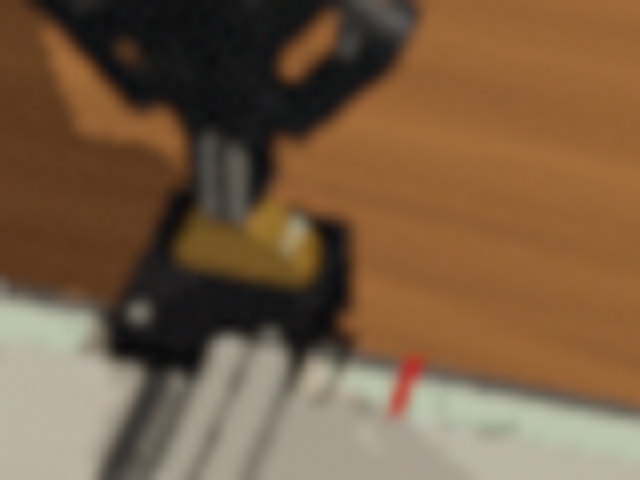

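The wheel is rolling: the white groove moved to crop (298,232), and the force is about 6 N. I'll continue the stroke.

Call:
send_rows(targets=[{"gripper": 1, "x": 0, "y": 0.25, "z": 0, "ax": 0, "ay": 0, "az": 0}, {"gripper": 1, "x": 0, "y": 0.25, "z": 0, "ax": 0, "ay": 0, "az": 0}, {"gripper": 1, "x": 0, "y": 0.25, "z": 0, "ax": 0, "ay": 0, "az": 0}])

```text
clock: 6.85
position: [456.9, -83.9, 107.2]
ee_rot: [-0.009, 1.0, -0.001, 0.0]
contact_force: [-1.4, -2.2, 6.6]
gripper_width: -0.3
grasp_force: 3.2
```

Call:
send_rows(targets=[{"gripper": 1, "x": 0, "y": 0.25, "z": 0, "ax": 0, "ay": 0, "az": 0}, {"gripper": 1, "x": 0, "y": 0.25, "z": 0, "ax": 0, "ay": 0, "az": 0}, {"gripper": 1, "x": 0, "y": 0.25, "z": 0, "ax": 0, "ay": 0, "az": 0}])

```text
clock: 7.1
position: [456.6, -76.3, 107.1]
ee_rot: [-0.009, 1.0, -0.0, 0.0]
contact_force: [-0.3, -0.9, 5.2]
gripper_width: -0.1
grasp_force: 2.4
```

Call:
send_rows(targets=[{"gripper": 1, "x": 0, "y": 0.25, "z": 0.02, "ax": 0, "ay": 0, "az": 0}, {"gripper": 1, "x": 0, "y": 0.25, "z": 0.02, "ax": 0, "ay": 0, "az": 0}])

```text
clock: 7.27
position: [456.5, -71.1, 106.5]
ee_rot: [-0.009, 1.0, -0.0, 0.0]
contact_force: [-0.9, -1.1, 3.0]
gripper_width: -0.2
grasp_force: 1.6
```

Call:
send_rows(targets=[{"gripper": 1, "x": 0, "y": 0, "z": -0.6, "ax": 0, "ay": 0, "az": 0}, {"gripper": 1, "x": 0, "y": -1.0, "z": -0.4, "ax": 0, "ay": 0, "az": 0}, {"gripper": 1, "x": 0, "y": -1.2, "z": 0, "ax": 0, "ay": 0, "az": 0}, {"gripper": 1, "x": 0, "y": 0, "z": 0.4, "ax": 0, "ay": 0, "az": 0}, {"gripper": 1, "x": 0, "y": 0, "z": 0.0, "ax": 0, "ay": 0, "az": 0}])

```text
clock: 7.68
position: [456.1, -93.6, 111.3]
ee_rot: [-0.008, 1.0, 0.0, -0.001]
contact_force: [-0.6, -0.0, -0.3]
gripper_width: 0.4
grasp_force: 0.0
```

```bash
cat >> h.py <<'E'
def gap(n=None):
    # red mark vs fence (head's blade-side top edge) in the scene camera -> measured along the rail
    im,d=arm.get_image('scene');m=arm.camera_model('scene');T=np.array(m['cam_to_world']);P=pts('scene',d)
    hsv=cv2.cvtColor(im,cv2.COLOR_RGB2HSV);Z=P[...,2]
    red=(hsv[...,1]>110)&((hsv[...,0]<8)|(hsv[...,0]>172))&(abs(Z-106)<12)&(abs(P[...,0]-494)<25)&(abs(P[...,1]+22)<20)
    def at(v,u,z):
        r=T[:3,:3]@np.stack([(u-m['cx'])/m['fx'],(v-m['cy'])/m['fy'],np.ones_like(u*1.)]);return (T[:3,3][:,None]+r*(z-T[2,3])/r[2])
    v,u=np.nonzero(red);mk=at(v,u,106).mean(1)
    b=(Z>126)&(Z<137)&(P[...,0]>540)&(P[...,0]<720)&(abs(P[...,1]+60)<50)
    v,u=np.nonzero(b);q=at(v,u,132);fb=np.polyfit(q[0],q[1],1)
    s=arm.read_state();print('mark',mk.round(2),len(red.nonzero()[0]),'bar y at x494',np.polyval(fb,494).round(2),'slope',fb[0].round(4),s['position'].round(1),s['contact_force'].round(1))
    g=P.copy();sel=(abs(P[...,0]-457)<14)&(abs(P[...,1]+80)<40)&(Z>128)&(Z<140)
    if n:save(n,im[160:220,220:300],8)
E
python3 - <<'E'
import h;from h import *
gap('s4.png')
# same on the first picture for reference
z=np.load('scene0.npz');h.arm.get_image=None if 0 else (lambda c:(z['im'],z['d']))
gap()
E
```

```text
mark [487.95 -25.83 106.  ] 15 bar y at x494 -62.43 slope 0.031 [456.1 -93.4 111.5] [-0.4 -0.6  0.1]
mark [487.95 -25.83 106.  ] 15 bar y at x494 -68.5 slope 0.0302 [456.1 -93.4 111.5] [-0.4 -0.6  0.1]
```

View pics/s4.png

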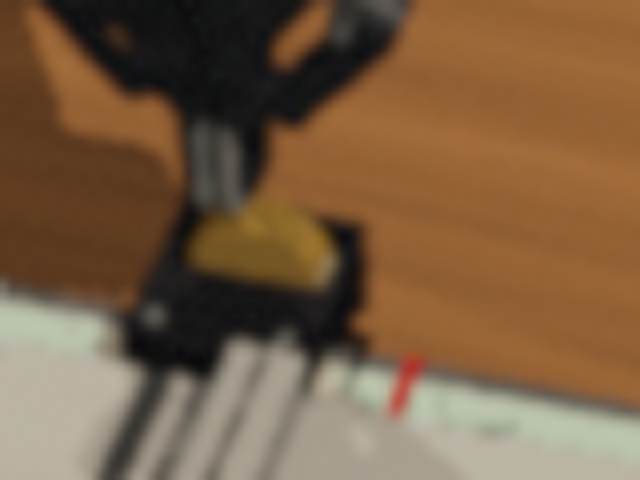

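The wheel rolled. The fence bar moved 6.1 mm for ~26 mm of stroke, which is no slip, so ~16 mm remains. Two more strokes like that, then measure.

Call:
send_rows(targets=[{"gripper": 1, "x": -0.1, "y": 0, "z": 0.4, "ax": 0, "ay": 0, "az": 0}, {"gripper": 1, "x": 0, "y": 0.1, "z": 0.17, "ax": 0, "ay": 0, "az": 0}, {"gripper": 1, "x": 0, "y": 0.25, "z": 0, "ax": 0, "ay": 0, "az": 0}, {"gripper": 1, "x": 0, "y": 0.25, "z": 0, "ax": 0, "ay": 0, "az": 0}])

```text
clock: 8.07
position: [457.9, -87.5, 107.2]
ee_rot: [-0.009, 1.0, -0.001, 0.0]
contact_force: [-1.8, -1.9, 6.2]
gripper_width: -0.1
grasp_force: 3.5
```

Call:
send_rows(targets=[{"gripper": 1, "x": 0, "y": 0.25, "z": 0, "ax": 0, "ay": 0, "az": 0}, {"gripper": 1, "x": 0, "y": 0.25, "z": 0, "ax": 0, "ay": 0, "az": 0}, {"gripper": 1, "x": 0, "y": 0.25, "z": 0, "ax": 0, "ay": 0, "az": 0}, {"gripper": 1, "x": 0, "y": 0.25, "z": 0, "ax": 0, "ay": 0, "az": 0}])

```text
clock: 8.4
position: [457.6, -77.2, 107.2]
ee_rot: [-0.01, 1.0, -0.001, 0.0]
contact_force: [-1.1, -2.0, 6.4]
gripper_width: -0.2
grasp_force: 3.3
```

Call:
send_rows(targets=[{"gripper": 1, "x": 0, "y": 0.25, "z": 0, "ax": 0, "ay": 0, "az": 0}, {"gripper": 1, "x": 0, "y": 0.25, "z": 0, "ax": 0, "ay": 0, "az": 0}, {"gripper": 1, "x": 0, "y": 0.25, "z": 0.0, "ax": 0, "ay": 0, "az": 0}, {"gripper": 1, "x": 0, "y": 0.2, "z": 0.02, "ax": 0, "ay": 0, "az": 0}])

```text
clock: 8.73
position: [457.4, -67.6, 106.9]
ee_rot: [-0.009, 1.0, -0.001, 0.0]
contact_force: [-1.5, -1.5, 6.7]
gripper_width: -0.2
grasp_force: 3.0
```

Call:
send_rows(targets=[{"gripper": 1, "x": 0, "y": 0, "z": -0.6, "ax": 0, "ay": 0, "az": 0}, {"gripper": 1, "x": 0, "y": -1.0, "z": -0.4, "ax": 0, "ay": 0, "az": 0}, {"gripper": 1, "x": 0, "y": -1.2, "z": 0, "ax": 0, "ay": 0, "az": 0}, {"gripper": 1, "x": 0, "y": 0, "z": 0.4, "ax": 0, "ay": 0, "az": 0}, {"gripper": 1, "x": 0, "y": 0, "z": 0.0, "ax": 0, "ay": 0, "az": 0}])

```text
clock: 9.15
position: [457.0, -90.0, 111.4]
ee_rot: [-0.008, 1.0, 0.0, -0.001]
contact_force: [0.1, -0.0, -0.0]
gripper_width: 0.1
grasp_force: 0.0
```

```bash
python3 -c "
from h import *
gap();gap()"
```

```text
mark [487.95 -25.83 106.  ] 15 bar y at x494 -56.52 slope 0.0319 [457.1 -89.8 111.6] [-0.3 -0.7 -0.5]
mark [487.95 -25.83 106.  ] 15 bar y at x494 -56.16 slope 0.0298 [457.3 -89.6 111.8] [ 0.4 -0.   0.1]
```

Call:
send_rows(targets=[{"gripper": 1, "x": 0, "y": 0.2, "z": 0.4, "ax": 0, "ay": 0, "az": 0}, {"gripper": 1, "x": 0, "y": 0.1, "z": 0.17, "ax": 0, "ay": 0, "az": 0}, {"gripper": 1, "x": 0, "y": 0.25, "z": 0, "ax": 0, "ay": 0, "az": 0}, {"gripper": 1, "x": 0, "y": 0.25, "z": 0, "ax": 0, "ay": 0, "az": 0}])

```text
clock: 9.58
position: [457.7, -81.9, 107.2]
ee_rot: [-0.009, 1.0, -0.001, 0.0]
contact_force: [-2.0, -2.1, 6.9]
gripper_width: 0.0
grasp_force: 3.2
```

Call:
send_rows(targets=[{"gripper": 1, "x": 0, "y": 0.25, "z": 0, "ax": 0, "ay": 0, "az": 0}, {"gripper": 1, "x": 0, "y": 0.25, "z": 0, "ax": 0, "ay": 0, "az": 0}, {"gripper": 1, "x": 0, "y": 0.25, "z": 0, "ax": 0, "ay": 0, "az": 0}, {"gripper": 1, "x": 0, "y": 0.25, "z": 0, "ax": 0, "ay": 0, "az": 0}])

```text
clock: 9.92
position: [457.4, -71.7, 107.2]
ee_rot: [-0.009, 1.0, -0.001, 0.0]
contact_force: [-1.7, -1.5, 6.7]
gripper_width: 0.2
grasp_force: 3.0
```

Call:
send_rows(targets=[{"gripper": 1, "x": 0, "y": 0.25, "z": 0, "ax": 0, "ay": 0, "az": 0}, {"gripper": 1, "x": 0, "y": 0.25, "z": 0, "ax": 0, "ay": 0, "az": 0}, {"gripper": 1, "x": 0, "y": 0.2, "z": 0.0, "ax": 0, "ay": 0, "az": 0}])

```text
clock: 10.17
position: [457.2, -64.6, 107.2]
ee_rot: [-0.01, 1.0, -0.001, -0.0]
contact_force: [-3.0, -2.4, 5.4]
gripper_width: 0.0
grasp_force: 2.7
```

Call:
send_rows(targets=[{"gripper": 1, "x": 0, "y": 0, "z": -0.6, "ax": 0, "ay": 0, "az": 0}, {"gripper": 1, "x": 0, "y": -0.8, "z": -0.4, "ax": 0, "ay": 0, "az": 0}, {"gripper": 1, "x": 0, "y": -1.0, "z": 0, "ax": 0, "ay": 0, "az": 0}, {"gripper": 1, "x": 0, "y": 0, "z": 0.4, "ax": 0, "ay": 0, "az": 0}, {"gripper": 1, "x": 0, "y": 0, "z": 0.0, "ax": 0, "ay": 0, "az": 0}])

```text
clock: 10.58
position: [456.8, -83.3, 111.5]
ee_rot: [-0.008, 1.0, 0.0, -0.001]
contact_force: [1.0, 0.1, -0.7]
gripper_width: -0.0
grasp_force: 0.0
```

```bash
python3 -c "
from h import *
gap();gap('s5.png')"
```

```text
mark [487.13 -27.26 106.  ] 22 bar y at x494 -50.61 slope 0.0277 [456.8 -83.1 111.7] [0.  0.1 0.9]
mark [487.13 -27.26 106.  ] 22 bar y at x494 -50.89 slope 0.0299 [457.  -82.9 111.9] [ 0.6 -0.  -0.7]
```

View pics/s5.png

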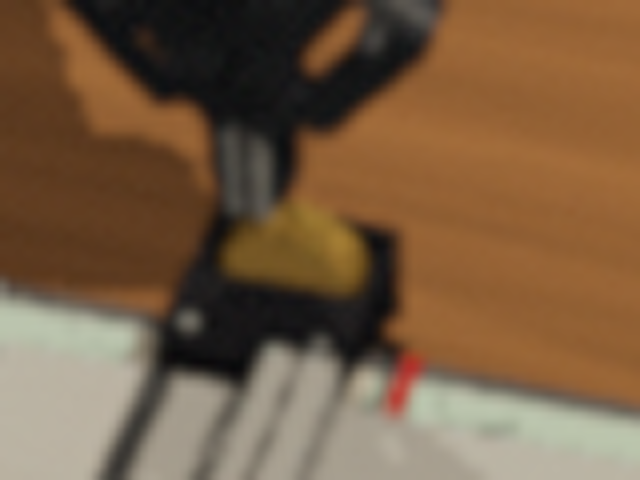

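~4.6 mm remains, about a 19 mm stroke.

Call:
send_rows(targets=[{"gripper": 1, "x": 0, "y": 0.4, "z": 0.4, "ax": 0, "ay": 0, "az": 0}, {"gripper": 1, "x": 0, "y": 0.0, "z": 0.17, "ax": 0, "ay": 0, "az": 0}, {"gripper": 1, "x": 0, "y": 0.2, "z": 0, "ax": 0, "ay": 0, "az": 0}, {"gripper": 1, "x": 0, "y": 0.25, "z": 0, "ax": 0, "ay": 0, "az": 0}, {"gripper": 1, "x": 0, "y": 0.25, "z": 0, "ax": 0, "ay": 0, "az": 0}])

```text
clock: 11.1
position: [457.4, -71.6, 107.3]
ee_rot: [-0.009, 1.0, -0.001, 0.0]
contact_force: [-2.4, -1.5, 5.5]
gripper_width: 0.0
grasp_force: 2.7
```

Call:
send_rows(targets=[{"gripper": 1, "x": 0, "y": 0.25, "z": 0, "ax": 0, "ay": 0, "az": 0}, {"gripper": 1, "x": 0, "y": 0.25, "z": 0, "ax": 0, "ay": 0, "az": 0}, {"gripper": 1, "x": 0, "y": 0.25, "z": 0, "ax": 0, "ay": 0, "az": 0}, {"gripper": 1, "x": 0, "y": 0.2, "z": 0, "ax": 0, "ay": 0, "az": 0}, {"gripper": 1, "x": 0, "y": 0.15, "z": 0, "ax": 0, "ay": 0, "az": 0}])

```text
clock: 11.52
position: [457.1, -60.5, 107.2]
ee_rot: [-0.009, 1.0, -0.0, -0.0]
contact_force: [-1.7, -2.5, 4.7]
gripper_width: 0.0
grasp_force: 2.5
```

Call:
send_rows(targets=[{"gripper": 1, "x": 0, "y": 0, "z": 0, "ax": 0, "ay": 0, "az": 0}, {"gripper": 1, "x": 0, "y": 0, "z": -0.8, "ax": 0, "ay": 0, "az": 0}, {"gripper": 1, "x": 0, "y": 0, "z": -3.0, "ax": 0, "ay": 0, "az": 0}, {"gripper": 1, "x": 2.0, "y": -3.0, "z": -2.0, "ax": 0, "ay": 0, "az": 0}, {"gripper": 1, "x": 2, "y": -3.5, "z": 0.0, "ax": 0, "ay": 0, "az": 0}])

```text
clock: 11.93
position: [421.8, -125.7, 169.0]
ee_rot: [-0.012, 1.0, -0.0, 0.005]
contact_force: [0.5, -1.2, -0.3]
gripper_width: -0.0
grasp_force: 0.0
```

Call:
send_rows(targets=[{"gripper": 1, "x": 2, "y": -3.5, "z": 0, "ax": 0, "ay": 0, "az": 0}, {"gripper": 1, "x": 2, "y": -3.5, "z": 0, "ax": 0, "ay": 0, "az": 0}, {"gripper": 1, "x": 2, "y": -3.5, "z": 0, "ax": 0, "ay": 0, "az": 0}, {"gripper": 1, "x": 2, "y": -3.5, "z": 0, "ax": 0, "ay": 0, "az": 0}, {"gripper": 1, "x": 0, "y": 0, "z": 0.0, "ax": 0, "ay": 0, "az": 0}])

```text
clock: 12.35
position: [337.6, -271.3, 164.7]
ee_rot: [-0.005, 1.0, 0.0, -0.0]
contact_force: [0.1, -0.1, -1.0]
gripper_width: -0.2
grasp_force: 0.0
```

```bash
python3 - <<'E'
from h import *
gap()
im=np.mean([arm.get_image('top')[0].astype(float) for _ in range(12)],0)
for c in range(284,306): print(c,im[198:203,c].round().mean(0).astype(int))
save('t1.png',im[192:224,275:325].clip(0,255).astype(np.uint8),14)
E
```

```text
mark [485.29 -26.12 106.  ] 15 bar y at x494 -46.59 slope 0.0296 [ 338.9 -269.7  164.7] [-0.3  0.8  0.6]
284 [182 189 168]
285 [182 190 169]
286 [180 187 166]
287 [176 183 162]
288 [177 185 164]
289 [179 185 164]
290 [180 166 147]
291 [172 116 102]
292 [155  95  83]
293 [167 138 119]
294 [178 167 140]
295 [168 164 135]
296 [125 123 102]
297 [73 71 60]
298 [52 49 45]
299 [62 58 54]
300 [67 63 58]
301 [56 53 49]
302 [41 39 37]
303 [38 35 35]
304 [37 34 34]
305 [37 35 34]
```

View pics/t1.png

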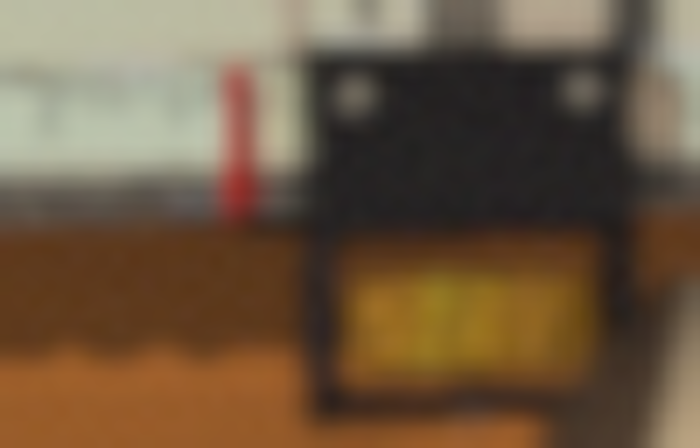

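The top crop shows the needle over the tape: the red-channel dip is at col 292.1, the tape centre at 292.0, and the finger is well clear. I'll hand it in.

```bash
python3 -c "
from bench import arm
print(arm.job_done())"
```

```text
the job is handed in; nothing more can be done
None
```

The fence pointer stands over the red tape mark, within about 0.5 mm by the top camera. I rolled it there by the wheel alone in four light strokes, took the finger clear and handed the job in; no verdict was returned.

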